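# Drift the pump cover into line and fit its bolts

## Robot

A 6-joint arm with a two-finger parallel gripper is mounted at the origin on the work surface. World frame = base frame: x ahead of the robot, y to its left, z up, the work surface at z = 0. Lengths are in m, angles in rad, forces in N, time in s.
With the tool pointing down it reaches from about 0.3 to 0.775 m from the base axis. Payload 14.6 kg.
Tool frame: the origin (TCP) lies midway between the tips of the shut fingers; the grasp point (between the pads) lies 19 mm behind it (ctrl.tcp_to_grasp is the z of the grasp point in the tool frame, in m); z points along the fingers, y is the line along which they close (so a half turn about z gives the same grasp; the last joint's range is limited). The gripper opens to 94 mm and grips with 3 to 60 N. Pads are 16 mm wide; open, the fingers measure 119 mm over their backs; the gripper's body (75 mm by 177 mm) begins 78 mm behind the grasp point.
Start: joints at [-1.272, 0.3, 1.521, -0, 1.321, -0.067], TCP at [0.197, -0.514, 0.205] pointing down, gripper open.
Joint ranges: [-3.03, 3.03], [-0.79, 2.21], [0.23, 2.52], [-1.04, 4.18], [0, 3.07], [-2.55, 2.55]. Speed limits (rad/s): [2.22, 2.22, 2.57, 3.14, 3.14, 3.14].

## Interface

Orientations are given as [roll, pitch, yaw] about the fixed x, y, z axes, in that order (R = Rz(yaw) Ry(pitch) Rx(roll)).
In Python, from station import monitor, camera, ctrl gives the robot as it stands.
- The arm moves only by the tool apply_moves, never from a script. Its argument "plan" is one flat list of numbers, 4 for each row, row after row: the shift along the tool's x, y, z in mm, then the turn about the tool's z in rad. In form: [dx, dy, dz, spin, dx, dy, dz, spin, ...]. A call has 1 to 20 rows; each row shifts and turns the commanded pose from where the row before left it, along the tool's axes as they then stand; what a row does not reach is not made up. A row lasts 1/10 s, in which the tool goes at most 50 mm and 8.59 degrees, less where a joint would pass 70% of its speed; a pose out of reach is approached as far as the arm can. A call is refused whole if a number of a shift passes 50 or a number of a turn 0.15, either way. A call with a gripper value outside its range is refused whole. "hand" is the gripper command: -1 is shut, 1 is fully open, values between are in proportion, set as the call begins (left out, the last holds). The fingers move at their own pace and stop on an object; "squeeze" is the grip in N (left out, the last holds). Time passes only in rows, so rows that do not move let the fingers close. It gives the time, the measured TCP pose, the force, the opening and the grip force at its end, in the units of the state.
- monitor.get_obs(): the state, without advancing time (a new reading comes with each control period).
- camera(name): name is "scene" or "top" or "wrist"; returns a dict with "image" (480x640x3 uint8, red, green, blue), "range_z" (480x640 float32, m along the optical axis (not along the pixel's ray), 0 where there is no reading), "mtx" (3x3 intrinsics, pixels), "rvec" (rotation vector, rad) and "tvec" (3), from world to camera coordinates, as OpenCV has them. Camera axes: x right, y down, z forward; pixel columns grow to the right and rows downward; lengths in m; the calibration is good to about 2 mm. A picture is of the moment at which its call begins.
- ctrl.hand_in(): hands the job in; it is judged then, once.
The state is a dict: "time_s": time; "qpos": joint angles; "joint_vel": joint speeds; "tau": joint torques, N m; "ee_pos": TCP position; "eef_rot": TCP orientation; "force": force on the tool from outside, world axes, zero at the start; "moment": the same for the moment, N m; "grip_width": finger opening in m; "grip_force": force on a finger pad.
Only numpy, scipy, OpenCV 4.12 (cv2) and the standard library are available. Lean on these libraries where they do the work, as an engineer would, in place of code of your own. Each camera call takes 0.05 s, during which the arm holds its last target. There are 200 camera calls.

## Task

The cover plate on the housing hangs on one nutted stud and has swung out of line, so its bolt holes no longer meet those beneath. Feel for the hole underneath with the drift pin and press the pin fully home, collar on the cover, in the cover's hole diagonally opposite the nut, so that the plate is drawn into line; only then fit the two bolts fully home in the remaining two holes, and leave the pin and bolts standing there. Do not knock the piston over.

Things in the scene. Friction and masses are not known exactly. Their poses are not given: they have to be found in the camera images.
- cover: Loose dark steel plate 196 x 136 x 12 mm, 0.8 kg, flat on a fixed aluminium housing (70 mm high; a spare one stands nearby). Origin: plate's underside at the corner hole on the housing's stud; x along the long side, y the short side, both towards the other holes (140 by 80 mm rectangle); z up. A fixed nut (30 mm wide, 18 mm high) keeps it there: it can only swing about the stud, held by friction.
- hole_far (a point): Cover's hole diagonally opposite the nut, 161 mm from the stud, for the drift pin; 22 mm across. Point: centre of its mouth on the cover's top face, 82 mm above the bench; axes as the cover's. The hidden housing hole (22 mm across, 54 mm deep) is at the same distance from the stud but 9 to 12.5 mm aside, unknown which way, along the arc about it: find it by touch.
- hole_long (a point): Cover's hole 140 mm from the nut along the long side, for a bolt; 22 mm across. Point: centre of its mouth on the cover's top face, 82 mm above the bench; axes as the cover's. Below it, a housing hole like the far one, in line once the drift pin is home.
- hole_short (a point): Cover's hole 80 mm from the nut along the short side, for a bolt; 22 mm across. Point: centre of its mouth on the cover's top face, 82 mm above the bench; axes as the cover's. Below it, a housing hole like the far one, in line once the drift pin is home.
- drift_grip (a point): Loose steel drift pin, 124 mm long, standing in the black block. Round handle 22 mm wide, 56 mm high, on a collar 32 mm wide, 6 mm thick; below the collar 62 mm of pin: 20 mm parallel, 20.4 mm wide, then a 42 mm taper to a flat 8 mm tip. Point: on the axis, 30 mm above the collar's underside, 92 mm above the tip; z up. 250 g.
- bolt1_grip (a point): One of two equal loose steel bolts standing in a fixed black block (85 x 220 x 72 mm high; 3 bores in a row 70 mm apart hold drift pin and bolts in any order, flanges on its top). Round head 25 mm wide, 32 mm high, on a flange 32 mm wide, 4 mm thick; shank 18 mm wide, 55 mm long, last 14 mm tapering to 8 mm. Point: on the axis, 24 mm above the flange's underside, 12 mm below the top; z up. 150 g.
- bolt2_grip (a point): One of two equal loose steel bolts standing in a fixed black block (85 x 220 x 72 mm high; 3 bores in a row 70 mm apart hold drift pin and bolts in any order, flanges on its top). Round head 25 mm wide, 32 mm high, on a flange 32 mm wide, 4 mm thick; shank 18 mm wide, 55 mm long, last 14 mm tapering to 8 mm. Point: on the axis, 24 mm above the flange's underside, 12 mm below the top; z up. 150 g.
- piston_mid (a point): Aluminium piston, 76 mm across and 62 mm high, standing crown down on the bench between the holder block and the housing: a bystander, not to be knocked over. The point is its centre; z is up.
Mind the look-alikes: they are no part of the job. What is shaped like the part that bears drift_grip but orange or yellow is not meant.

How it is judged:
By the outcome, as a careful person would: the job done as asked, in the order asked, and still so for the second after the job is handed in, with the robot touching nothing.
It also fails if it takes over 72 s, if anything falls off the work surface, if the arm or the gripper's body presses on something with over 40 N, if the wrist force passes 120 N, or if a joint passes its speed limit or range.

## Working session

There is one attempt and no reset: what is moved stays moved. The work goes in short steps, Python scripts to look and compute and a tool call to move; the robot and the scene stay as the last step left them, time stands still between calls to the robot, and variables do not carry over. Pictures are saved under pics/ and viewed, at most 10 in all, crops included, and the job is handed in when it is done.

Besides the shell and the picture viewer there is one more tool, called after "Call:" as name(argument=value, ...), one argument or row to a line, values as JSON. apply_moves: Moves the arm, as the interface text tells. Its arguments: {"type":"object","properties":{"plan":{"type":"array","items":{"type":"number"}},"hand":{"type":"number"},"squeeze":{"type":"number"}},"required":["plan"]}

```bash
ls; mkdir -p pics; python3 - <<'E'
from station import monitor,camera,ctrl
import cv2,numpy as np
o=monitor.get_obs();print(o, ctrl.tcp_to_grasp)
for n in("scene","top"):
    c=camera(n);cv2.imwrite(f"pics/{n}0.png",c["image"][:,:,::-1]);np.savez(f"{n}0.npz",**c)
    R=cv2.Rodrigues(c["rvec"])[0];print(n,-R.T@c["tvec"].ravel(),c["mtx"][0,0],R[2])
E
```

```text
pics
{'time_s': 0.0, 'qpos': array([-1.27162147e+00,  3.00471544e-01,  1.52159740e+00,  2.73960481e-05,
        1.32068730e+00, -6.65886987e-02]), 'joint_vel': array([-0.00025675, -0.00056102,  0.00097312, -0.00207878,  0.00091037,
       -0.00076235]), 'tau': array([-1.27093477e-03, -5.31800687e+01, -3.52736199e+01,  7.07779988e-02,
        2.43757601e-02, -1.24771150e-04]), 'ee_pos': array([ 0.19664552, -0.51335939,  0.20487918]), 'eef_rot': array([-3.14043340e+00, -1.03901920e-04,  3.65756702e-01]), 'force': array([ 0.09328485, -0.56042085, -0.3446003 ]), 'moment': array([0.01750333, 0.01280939, 0.00920162]), 'grip_force': 0.0, 'grip_width': 0.0939469406487738} -0.0188
scene [ 0.74782267 -0.44214634  0.67007712] 448.5043333703369 [-0.32217577  0.51969813 -0.79127532]
top [ 0.43117851 -0.06289121  0.86518429] 486.75977137884036 [ 0.13633811  0.02884987 -0.9902422 ]
```

View pics/top0.png

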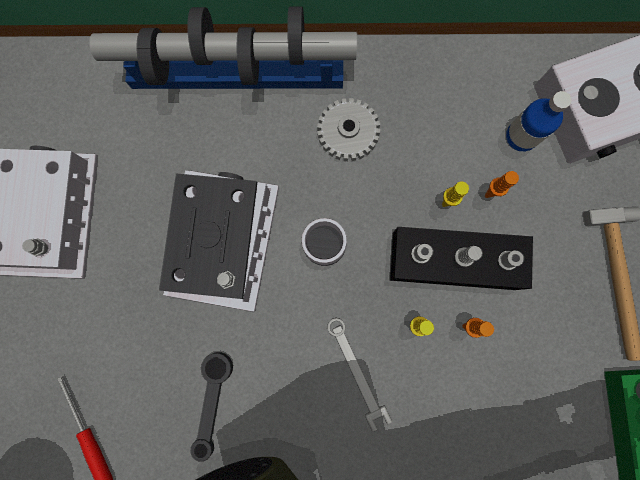

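View pics/scene0.png

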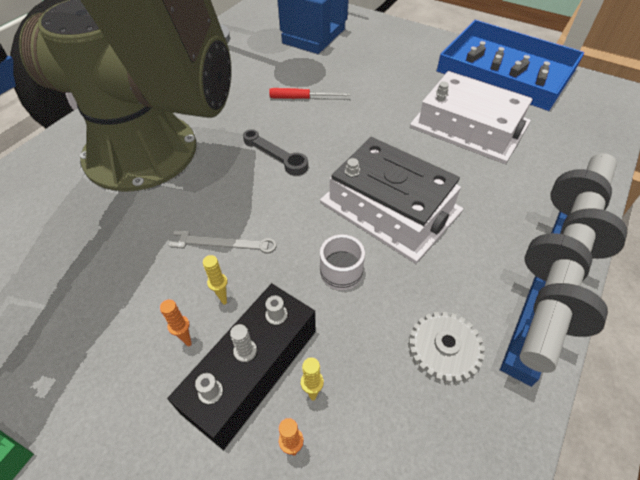

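The top view shows the block's three posts at (423,253), (468,256) and (511,259). The middle one is tall and grey with a narrow handle, so it is the drift pin. The outer two are bolts, and the orange and yellow pieces are look-alikes. On the dark cover, the nut is at (226,279), with holes at (237,196) long, (190,191) far and (179,274) short. I'll confirm this in an enlarged crop.

```bash
cat > h.py <<'E'
import numpy as np,cv2
def load(n):
    return dict(np.load(n+".npz"))
def ray(c,u,v,z):
    R=cv2.Rodrigues(c["rvec"])[0];C=-R.T@c["tvec"].ravel()
    d=R.T@np.linalg.inv(c["mtx"])@[u,v,1.];return C+d*(z-C[2])/d[2]
def px(c,p): return cv2.projectPoints(np.array([p],float),c["rvec"],c["tvec"],c["mtx"],None)[0].ravel()
E
python3 - <<'E'
from h import *
c=load("top0");im=c["image"][:,:,::-1]
a=cv2.resize(im[160:320,150:290],None,fx=3.5,fy=3.5,interpolation=cv2.INTER_CUBIC)[:560]
b=cv2.resize(im[220:300,385:540],None,fx=2,fy=2,interpolation=cv2.INTER_CUBIC)
o=np.zeros((560,800,3),np.uint8);o[:a.shape[0],:a.shape[1]]=a;o[:b.shape[0],490:]=b
s=load("scene0")["image"][:,:,::-1][285:410,185:335]
s=cv2.resize(s,None,fx=2,fy=2,interpolation=cv2.INTER_CUBIC);o[200:450,495:795]=s
cv2.imwrite("pics/crop.png",o)
for n,u,v,z in(("nut",226,279,.1),("long",237,196,.082),("far",190,191,.082),("short",179,274,.082),("b1",423,253,.108),("pin",468,256,.134),("b2",511,259,.108),("pist",324,242,.062)):
    print(n,ray(c,u,v,z))
E
```

```text
nut [0.4741548  0.10502851 0.1       ]
long [0.61233844 0.09581138 0.082     ]
far [0.62044685 0.1745406  0.082     ]
short [0.48252644 0.18596216 0.082     ]
b1 [ 0.5170584  -0.20348849  0.108     ]
pin [ 0.51013458 -0.26559632  0.134     ]
b2 [ 0.50882771 -0.33859408  0.108     ]
pist [ 0.53936996 -0.04842997  0.062     ]
```

View pics/crop.png

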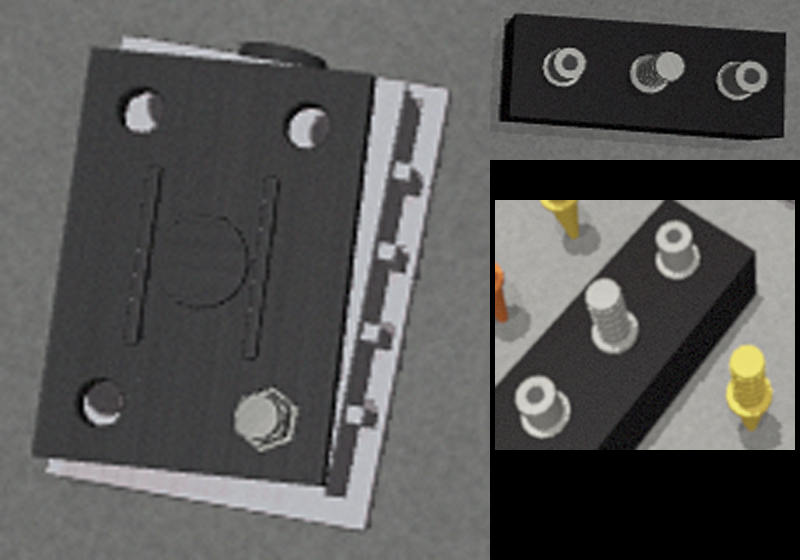

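The crop confirms it: the middle post is the plain-steel drift pin and the outer two are bolts. The housing looks rotated clockwise under the cover, so the dark crescents sit on the right of the far and long holes. Next I'll work out the wrist camera geometry and refine the positions.

```bash
python3 - <<'E'
from h import *
from station import monitor,camera
o=monitor.get_obs();c=camera("wrist");R=cv2.Rodrigues(c["rvec"])[0];C=-R.T@c["tvec"].ravel()
from scipy.spatial.transform import Rotation as Ro
T=Ro.from_euler("xyz",o["eef_rot"]).as_matrix()
print("cam in tool",T.T@(C-o["ee_pos"]),"axes cols in tool\n",T.T@R.T,c["mtx"][0,0])
def disc(n,u,v,z,r):
    c=load(n);im=c["image"].astype(int);g=im.sum(2)/3;sat=im.max(2)-im.min(2)
    m=((g>np.where(1,r,0))&(sat<40)).astype(np.uint8)
    return c,m
# plate contour in both views
for n,u,v in(("top0",215,250),("scene0",395,205)):
    c=load(n);g=c["image"].max(2);m=(g<85).astype(np.uint8)
    m=cv2.morphologyEx(m,cv2.MORPH_CLOSE,np.ones((5,5)))
    m=cv2.morphologyEx(m,cv2.MORPH_OPEN,np.ones((9,9)))
    _,l=cv2.connectedComponents(m);k=l[v,u];mm=(l==k).astype(np.uint8)
    ct=max(cv2.findContours(mm,0,1)[0],key=len)[:,0]
    P=np.array([ray(c,*p,.082)[:2] for p in ct])
    r=cv2.minAreaRect((P*1000).astype(np.float32));print(n,r)
    print(np.round(cv2.boxPoints(r)))
E
```

```text
cam in tool [ 8.04396113e-02  1.08395794e-04 -1.79098463e-01] axes cols in tool
 [[ 7.64219552e-04 -9.61064109e-01 -2.76324436e-01]
 [ 9.99999326e-01  9.76012868e-04 -6.28941480e-04]
 [ 8.74149289e-04 -2.76323770e-01  9.61064207e-01]] 431.4036742319613
top0 ((552.024658203125, 133.73062133789062), (151.51348876953125, 204.89077758789062), 84.97920227050781)
[[443.  67.]
 [647.  49.]
 [661. 200.]
 [457. 218.]]
scene0 ((448.4786682128906, 190.53662109375), (1595.4462890625, 1208.30615234375), 30.4063720703125)
[[-545.  308.]
 [  66. -734.]
 [1442.   73.]
 [ 831. 1115.]]
```

Call:
apply_moves(
  plan=[0,0,-30,0.15,0,0,-30,0.15,0,0,0,0.15,0,0,0,0.15],
)

```text
time_s: 0.55
ee_pos: [0.1968, -0.5138, 0.2661]
eef_rot: [3.141, -0.001, -0.24]
force: [0.3, -0.6, 0.4]
grip_width: 0.0938
grip_force: 0.0
```

Call:
apply_moves(
  plan=[0,0,0,-0.15,0,0,0,-0.15,0,0,0,-0.15,0,0,0,-0.15,0,0,0,-0.15,0,0,0,-0.15,0,0,0,-0.15,0,0,0,-0.15,0,0,0,-0.15,0,0,0,-0.15,0,0,0,-0.15,0,0,0,-0.15],
)

```text
time_s: 1.75
ee_pos: [0.1967, -0.5135, 0.2652]
eef_rot: [-3.141, -0.001, 1.572]
force: [-0.1, -0.0, -0.1]
grip_width: 0.0942
grip_force: 0.0
```

Call:
apply_moves(
  plan=[29,35,0,0,29,35,0,0,29,35,0,0,29,35,0,0,29,35,0,0,29,35,0,0,29,35,0,0,29,35,0,0,29,35,0,0,0,0,0,0,0,0,0,0],
)

```text
time_s: 2.85
ee_pos: [0.5133, -0.2536, 0.2649]
eef_rot: [-3.141, -0.0, 1.568]
force: [-0.4, 0.3, -0.2]
grip_width: 0.0942
grip_force: 0.0
```

```bash
python3 - <<'E'
from h import *
from station import monitor,camera
o=monitor.get_obs();print(o["ee_pos"],o["eef_rot"],o["qpos"])
c=camera("wrist");np.savez("w1.npz",**c);cv2.imwrite("pics/w1.png",c["image"][:,:,::-1])
for p in((.517,-.2035,.108),(.51,-.2656,.134),(.509,-.3386,.108)):print(px(c,p))
E
```

```text
[ 0.51327013 -0.25362467  0.26492182] [-3.14070697e+00 -3.04639513e-04  1.56750830e+00] [-5.22833722e-01  3.14304484e-01  1.36486560e+00 -1.76306554e-04
  1.46334264e+00 -5.19526845e-01]
[326.86783778 152.13005914]
[317.81389538 239.29610677]
[317.37759869 312.50710547]
```

View pics/w1.png

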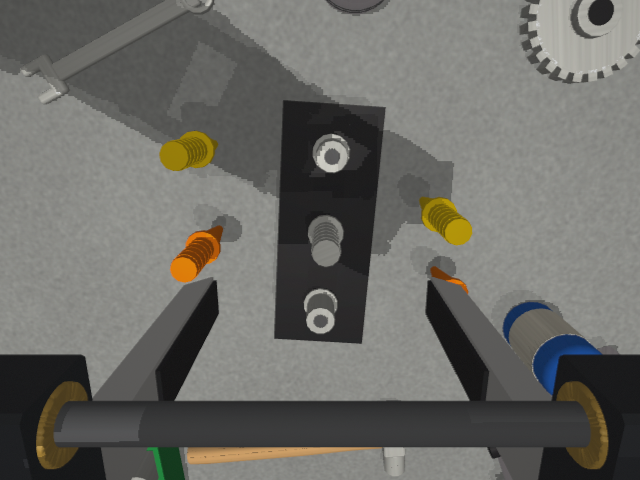

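The wrist view shows the bolt tops at about (332,155) and (320,321), and the pin top at (326,250).

```bash
cat >> h.py <<'E'
def blob(c,u,v,z,r,tol=14):
    # disc top face: fit an ellipse to the edge of the flood-filled face
    im=cv2.cvtColor(c["image"],cv2.COLOR_RGB2GRAY);im=cv2.resize(im,None,fx=4,fy=4,interpolation=cv2.INTER_CUBIC)
    x,y=4*u+1.5,4*v+1.5;R=4*r
    a=im[int(y-R):int(y+R),int(x-R):int(x+R)]
    t,m=cv2.threshold(a,0,255,cv2.THRESH_OTSU)
    ct=max(cv2.findContours(m,0,1)[0],key=cv2.contourArea)
    e=cv2.fitEllipse(cv2.convexHull(ct));p=((e[0][0]+int(x-R)-1.5)/4,(e[0][1]+int(y-R)-1.5)/4)
    return p,np.array(e[1])/4,ray(c,*p,z)
E
python3 - <<'E'
from h import *
T,W=load("top0"),load("w1")
# flood/range: use range image to isolate top faces
def topface(c,u,v,z,dz=.004,r=16):
    R=cv2.Rodrigues(c["rvec"])[0];C=-R.T@c["tvec"].ravel()
    vv,uu=np.mgrid[int(v)-r:int(v)+r+1,int(u)-r:int(u)+r+1]
    d=c["range_z"][vv,uu];K=np.linalg.inv(c["mtx"])
    P=(np.stack([uu,vv,1+0*uu],-1)@K.T*d[...,None])@R+C
    m=abs(P[...,2]-z)<dz
    q=P[m];ct=np.stack([uu[m],vv[m]],1).astype(np.float32)
    (x,y),rad=cv2.minEnclosingCircle(ct)
    return len(q),np.round(q.mean(0),4),np.round(ray(c,x,y,z),4),round(rad,1)
for n,z,a,b in(("b1",.108,(425,251),(332,155)),("pin",.134,(473,254),(326,250)),("b2",.108,(515,257),(320,321))):
    print(n,"top",topface(T,*a,z),"wr",topface(W,*b,z))
# piston & shift check: flange circles z
E
```

```text
b1 top (192, array([ 0.5203, -0.2057,  0.1069]), array([ 0.5202, -0.2056,  0.108 ]), 7.9) wr (798, array([ 0.5204, -0.2064,  0.1079]), array([ 0.5205, -0.2064,  0.108 ]), 16.2)
pin top (163, array([ 0.5154, -0.2753,  0.1328]), array([ 0.515 , -0.2748,  0.134 ]), 7.2) wr (622, array([ 0.5158, -0.2759,  0.1336]), array([ 0.5158, -0.2756,  0.134 ]), 14.3)
b2 top (202, array([ 0.5106, -0.3448,  0.107 ]), array([ 0.5104, -0.3446,  0.108 ]), 8.2) wr (615, array([ 0.511 , -0.3453,  0.1076]), array([ 0.5112, -0.3447,  0.108 ]), 14.4)
```

```bash
python3 - <<'E'
from h import *
c=load("w1");R=cv2.Rodrigues(c["rvec"])[0];C=-R.T@c["tvec"].ravel()
vv,uu=np.mgrid[0:480,0:640]
P=(np.stack([uu,vv,1+0*uu],-1)@np.linalg.inv(c["mtx"]).T*c["range_z"][...,None])@R+C
h=cv2.cvtColor(c["image"],cv2.COLOR_RGB2HSV)
m=((h[...,1]>150)&(h[...,0]<35)&(c["range_z"]>0)&(vv<300)).astype(np.uint8)
n,l=cv2.connectedComponents(m)
for k in range(1,n):
    q=P[l==k]
    if len(q)>100: print(np.round(q.min(0),3),np.round(q.max(0),3))
E
```

```text
[ 0.392 -0.22   0.004] [ 0.42  -0.189  0.126]
[ 0.602 -0.278  0.005] [ 0.633 -0.246  0.126]
[ 0.361 -0.354 -0.   ] [ 0.419 -0.278  0.126]
[ 0.627 -0.339  0.004] [ 0.65  -0.324  0.07 ]
```

Call:
apply_moves(
  plan=[-11,1,20,-0.003,-11,1.4,20,0,0,0,30,0],
)

```text
time_s: 3.2
ee_pos: [0.5147, -0.2786, 0.1958]
eef_rot: [3.14, 0.002, 1.566]
force: [1.4, -0.8, -0.0]
grip_width: 0.0944
grip_force: 0.0
```

Call:
apply_moves(
  plan=[0,0,30,0,0,0,30,0,0,0,30,0,0,0,20,0,0,0,0,0,0,0,0,0],
  hand=0.3,
)

```text
time_s: 3.8
ee_pos: [0.515, -0.2771, 0.0863]
eef_rot: [3.141, 0.0, 1.568]
force: [-0.3, -0.1, 0.7]
grip_width: 0.0611
grip_force: 0.0
```

```bash
python3 - <<'E'
from station import monitor
o=monitor.get_obs();print(o["ee_pos"],o["eef_rot"],o["force"],o["grip_width"])
E
```

```text
[ 0.51500639 -0.27709012  0.08631778] [3.14119727e+00 2.70176575e-04 1.56756832e+00] [-0.34728267 -0.06541332  0.7401233 ] 0.061138809485223086
```

Call:
apply_moves(
  plan=[1.3,0.7,2,0,0,0,0,0,0,0,0,0],
)

```text
time_s: 4.1
ee_pos: [0.5163, -0.2751, 0.0842]
eef_rot: [3.141, 0.001, 1.569]
force: [0.4, 0.2, 0.2]
grip_width: 0.0611
grip_force: 0.0
```

Call:
apply_moves(
  plan=[0,0,0,0,0,0,0,0,0,0,0,0,0,0,0,0,0,0,0,0,0,0,0,0,0,0,0,0],
  hand=-1,
  squeeze=50,
)

```text
time_s: 4.8
ee_pos: [0.5161, -0.2749, 0.0834]
eef_rot: [3.142, -0.0, 1.569]
force: [0.4, -0.1, -0.2]
grip_width: 0.0215
grip_force: 50.0
```

Call:
apply_moves(
  plan=[0,0,-25,0,0,0,-35,0,0,0,-35,0,0,0,-35,0,0,0,-30,0,36,4,0,0,36,4,0,0,36,4,0,0,36,4,0,0,36,4,0,0,36,4,0,0,36,4,0,0,36,4,0,0,36,4,0,0,0,0,0,0,0,0,0,0,0,0,0,0],
)

```text
time_s: 6.5
ee_pos: [0.5526, 0.0483, 0.2433]
eef_rot: [-3.141, 0.0, 1.568]
force: [-0.6, -0.1, -1.9]
grip_width: 0.0214
grip_force: 50.0
```

```bash
python3 - <<'E'
from h import *
from station import monitor,camera
o=monitor.get_obs();print(o["ee_pos"],o["eef_rot"],o["force"],o["grip_width"])
c=camera("wrist");np.savez("w2.npz",**c);cv2.imwrite("pics/w2.png",c["image"][:,:,::-1])
E
```

```text
[0.55256878 0.04825362 0.24326734] [-3.14113847e+00  1.70771897e-04  1.56816418e+00] [-0.55488569 -0.10879533 -1.86789991] 0.021449546666058906
```

View pics/w2.png

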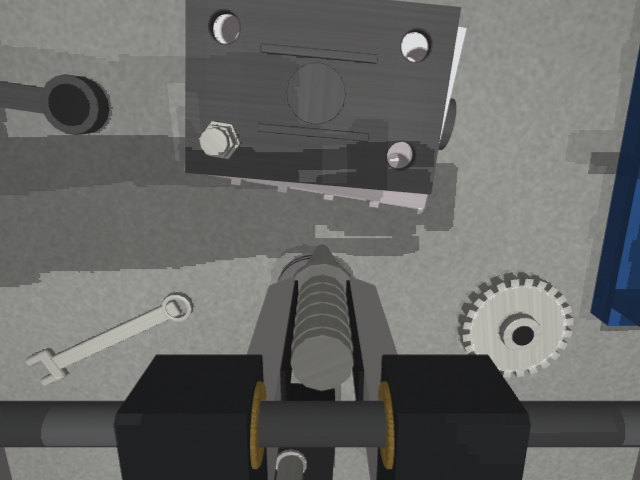

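The wrist view shows the nut at (219,140) and the holes at far (415,46), short (225,28) and long (400,156). Next I'll use the depth image to measure the hole mouths and the visible housing rim.

```bash
cat > holes.py <<'E'
from h import *
from scipy.optimize import least_squares
def xyz(c):
    R=cv2.Rodrigues(c["rvec"])[0];C=-R.T@c["tvec"].ravel()
    vv,uu=np.mgrid[0:480,0:640]
    return (np.stack([uu,vv,1+0*uu],-1)@np.linalg.inv(c["mtx"]).T*c["range_z"][...,None])@R+C
def mouth(c,P,u,v,r,zo=0):
    s=np.s_[max(0,v-r):v+r+1,max(0,u-r):u+r+1];z=P[s][...,2]+zo
    m=(z<.0775).astype(np.uint8);n,l,st,ce=cv2.connectedComponentsWithStats(m)
    k=1+np.argmax(st[1:,4]);q=np.argwhere(l==k)
    cen=ce[k]+[s[1].start,s[0].start]
    ctr=ray(c,*cen,.082)
    # diameter from area
    e=1e-0;J=np.array([ray(c,cen[0]+1,cen[1],.082)-ctr,ray(c,cen[0],cen[1]+1,.082)-ctr])[:,:2]
    D=2*np.sqrt(st[k,4]*abs(np.linalg.det(J))/np.pi)
    hz=z[l==k]; 
    hp=P[s][(l==k)&(abs(z-.07)<.003)]
    return ctr,D,hp,np.histogram(hz,bins=[-.1,.01,.03,.05,.066,.0735,.0775])[0]
if __name__=="__main__":
  for n,L in(("top0",dict(long=(237,196),far=(190,191),short=(179,274))),("w2",dict(far=(415,46),short=(225,28),long=(400,156)))):
    c=load(n);P=xyz(c);pl=P[(P[...,2]>.075)&(P[...,2]<.09)&(P[...,1]>0)]
    zo=.082-np.median(pl[:,2]);print(n,"plate z",np.median(pl[:,2]))
    r=12 if n=="top0" else 22
    H={}
    for k,(u,v) in L.items():
        ctr,D,hp,hi=mouth(c,P,u,v,r,zo);H[k]=ctr
        print(k,np.round(ctr[:2]*1000,1),"D",round(D*1e3,1),"ring pts",len(hp),np.round(hp.mean(0)*1e3-ctr*1e3,1) if len(hp) else "",hi)
    f=H["far"][:2];print("L-S dist",np.linalg.norm(H["long"]-H["short"]),"F-L",np.linalg.norm(H["far"]-H["long"]),"F-S",np.linalg.norm(H["far"]-H["short"]),"nut",(H["long"]+H["short"]-H["far"])[:2])
E
python3 holes.py
```

```text
top0 plate z 0.08124480727318723
long [612.9  95.2] D 20.9 ring pts 76 [  3.    4.6 -12.9] [ 0  0 10 23 81  8]
far [620.4 174.5] D 21.4 ring pts 76 [  1.6   5.2 -12.9] [ 0  0  3 23 86 15]
short [481.4 186.9] D 20.7 ring pts 43 [ -3.4   6.6 -12.4] [ 0 20 30 25 48  4]
L-S dist 0.1603697299123692 F-L 0.07968042040268819 F-S 0.13954865583670345 nut [0.47391146 0.10758864]
w2 plate z 0.08195844699316224
far [620.6 174.4] D 21.1 ring pts 456 [  1.3   3.8 -12.1] [  0  64  75  57 469  48]
short [482.5 187. ] D 21.0 ring pts 305 [ -6.3   2.6 -12.1] [  0  68 131 156 316  57]
long [613.4  95.5] D 21.2 ring pts 319 [  2.9   2.3 -12.2] [  0 158  50  24 322  35]
L-S dist 0.15975695224585051 F-L 0.0792270605582072 F-S 0.13868029032812856 nut [0.47532511 0.10805786]
```

```bash
python3 - <<'E'
from holes import *
S={"long":(140,0),"far":(140,80),"short":(0,80)}
for n,L in(("top0",dict(long=(237,196),far=(190,191),short=(179,274))),("w2",dict(far=(415,46),short=(225,28),long=(400,156)))):
    c=load(n);P=xyz(c);zo=.0007 if n=="top0" else 0;r=12 if n=="top0" else 22
    M={k:mouth(c,P,*L[k],r,zo) for k in L}
    A=np.array([S[k] for k in L],float);B=np.array([M[k][0][:2]*1e3 for k in L])
    a=A-A.mean(0);b=B-B.mean(0)
    ang=np.arctan2((a[:,0]*b[:,1]-a[:,1]*b[:,0]).sum(),(a*b).sum())
    Rm=lambda t:np.array([[np.cos(t),-np.sin(t)],[np.sin(t),np.cos(t)]])
    nut=B.mean(0)-Rm(ang)@A.mean(0);print(n,"nut",nut,"ang",ang,"far",nut+Rm(ang)@[140,80])
    for k in L:
        q=M[k][2][:,:2]*1e3;out=[]
        for off in np.arange(-15,15.1,.5):
            th=off/161.25;h=nut+Rm(ang+th)@S[k];d=np.linalg.norm(q-h,axis=1)
            out.append((off,round((d<10.7).mean(),2)))
        print(k,[o for o in out if o[1]<.06])
E
```

```text
top0 nut [473.83808239 107.45498782] ang -0.08950787633906677 far [620.42871303 174.62035842]
long [(np.float64(-15.0), np.float64(0.0)), (np.float64(-14.5), np.float64(0.0)), (np.float64(-14.0), np.float64(0.0)), (np.float64(-13.5), np.float64(0.0)), (np.float64(-13.0), np.float64(0.0)), (np.float64(-12.5), np.float64(0.0)), (np.float64(-12.0), np.float64(0.0)), (np.float64(-11.5), np.float64(0.0)), (np.float64(-11.0), np.float64(0.0)), (np.float64(-10.5), np.float64(0.03)), (np.float64(-10.0), np.float64(0.04))]
far [(np.float64(-15.0), np.float64(0.0)), (np.float64(-14.5), np.float64(0.0)), (np.float64(-14.0), np.float64(0.0)), (np.float64(-13.5), np.float64(0.0)), (np.float64(-13.0), np.float64(0.0)), (np.float64(-12.5), np.float64(0.0)), (np.float64(-12.0), np.float64(0.0)), (np.float64(-11.5), np.float64(0.0)), (np.float64(-11.0), np.float64(0.03)), (np.float64(-10.5), np.float64(0.04))]
short [(np.float64(-15.0), np.float64(0.05)), (np.float64(-14.5), np.float64(0.05)), (np.float64(-14.0), np.float64(0.05)), (np.float64(-13.5), np.float64(0.05))]
w2 nut [474.38594425 107.60978
[... 270 characters left out ...]
t64(-12.5), np.float64(0.02)), (np.float64(-12.0), np.float64(0.02)), (np.float64(-11.5), np.float64(0.04))]
short [(np.float64(-15.0), np.float64(0.0)), (np.float64(-14.5), np.float64(0.0)), (np.float64(-14.0), np.float64(0.0)), (np.float64(-13.5), np.float64(0.0)), (np.float64(-13.0), np.float64(0.0)), (np.float64(-12.5), np.float64(0.0)), (np.float64(-12.0), np.float64(0.03))]
long [(np.float64(-15.0), np.float64(0.04)), (np.float64(-14.5), np.float64(0.04)), (np.float64(-14.0), np.float64(0.04)), (np.float64(-13.5), np.float64(0.04)), (np.float64(-13.0), np.float64(0.04)), (np.float64(-12.5), np.float64(0.05)), (np.float64(-12.0), np.float64(0.05)), (np.float64(-11.5), np.float64(0.05))]
```

```bash
python3 - <<'E'
from holes import *
c=load("w2");P=xyz(c)
q=P[325:400,285:360].reshape(-1,3);q=q[(q[:,2]>.28)&(q[:,2]<.31)];print(np.histogram(q[:,2],8))
t=q[:,2]>np.percentile(q[:,2],90)-.003;f=q[t];print("top face",f.mean(0),f.min(0),f.max(0))
q=P[235:345,285:360].reshape(-1,3);q=q[(q[:,2]>.15)&(q[:,2]<.28)&(abs(q[:,0]-.5526)<.02)]
for a in np.arange(.165,.28,.01):
    s=q[abs(q[:,2]-a)<.005]
    if len(s)>5: print(round(a,3),np.round(s.min(0)*1e3,1),np.round(s.max(0)*1e3,1),len(s))
E
```

```text
(array([ 107,  188,  546, 3009,  150,  136,  135,  115]), array([0.28004192, 0.28378164, 0.28752136, 0.29126109, 0.29500081,
       0.29874053, 0.30248026, 0.30621998, 0.3099597 ]))
top face [0.55300834 0.049807   0.29907685] [0.5404137  0.03673843 0.29423579] [0.56481786 0.05788505 0.3099597 ]
0.175 [547.8  48.6 170. ] [556.8  51.6 179.6] 29
0.185 [547.4  50.3 180. ] [557.2  53.3 189.6] 42
0.195 [546.   50.3 190.3] [558.7  54.5 199.7] 61
0.205 [544.7  51.5 200.1] [560.   56.3 210. ] 81
0.215 [545.3  53.5 210.1] [559.4  56.9 217.4] 84
0.235 [539.1  47.  231.8] [565.6  62.5 240. ] 911
0.245 [536.4  48.5 240.1] [568.7  58.4 250. ] 586
0.255 [536.8  48.3 250. ] [568.5  58.3 260. ] 722
0.265 [537.6  48.4 260. ] [567.7  58.3 270. ] 844
0.275 [538.4  47.7 270. ] [566.7  58.5 280. ] 912
```

Call:
apply_moves(
  plan=[24,14,0,0,24,14,0,0,24,14,0,0,25,14,0,0,25,14,0,0,0,0,20,0,0,0,20,0,0,0,20,0,0,0,10,0,0,0,0,0,0,0,0,0],
)

```text
time_s: 7.65
ee_pos: [0.6234, 0.1705, 0.1744]
eef_rot: [3.141, -0.0, 1.568]
force: [-0.0, 0.6, -1.7]
grip_width: 0.0215
grip_force: 50.0
```

Call:
apply_moves(
  plan=[0,0,10,0,0,0,10,0,0,0,5,0,0,0,3,0,0,0,3,0,0,0,0,0],
)

```text
time_s: 8.25
ee_pos: [0.6229, 0.171, 0.1422]
eef_rot: [-3.141, -0.0, 1.569]
force: [-0.7, -0.2, -3.0]
grip_width: 0.0214
grip_force: 50.0
```

Call:
apply_moves(
  plan=[0,0,2,0,0,0,2,0,0,0,2,0,0,0,2,0,0,0,0,0],
)

```text
time_s: 8.75
ee_pos: [0.6236, 0.1712, 0.1357]
eef_rot: [3.139, -0.001, 1.569]
force: [-0.8, 2.4, 5.4]
grip_width: 0.0212
grip_force: 50.0
```

The tip has gone below the housing's top face, with a light side load along the expected arc, so the hole is found in the clockwise direction. I'll press in while shifting along the arc.

Call:
apply_moves(
  plan=[-0.9,0.4,0,0,-0.5,0.2,2,0,-0.3,0.15,2,0,-0.3,0.15,2,0,-0.3,0.15,2,0,0,0,0,0],
)

```text
time_s: 9.35
ee_pos: [0.6244, 0.1696, 0.1275]
eef_rot: [3.14, -0.002, 1.569]
force: [-0.5, 5.7, 5.0]
grip_width: 0.0214
grip_force: 50.0
```

Call:
apply_moves(
  plan=[-0.4,0.2,2,0,-0.4,0.2,2,0,-0.4,0.2,2,0,-0.4,0.2,2,0,-0.4,0.2,2,0,0,0,0,0],
)

```text
time_s: 9.95
ee_pos: [0.6253, 0.168, 0.1174]
eef_rot: [3.14, -0.002, 1.569]
force: [-1.9, 7.7, 3.2]
grip_width: 0.0211
grip_force: 50.0
```

Call:
apply_moves(
  plan=[-0.4,0.1,2,0,-0.4,0.1,2,0,-0.4,0.1,2,0,-0.4,0.1,2,0,-0.4,0.1,2,0,0,0,0,0],
)

```text
time_s: 10.55
ee_pos: [0.6258, 0.1656, 0.1068]
eef_rot: [3.14, -0.002, 1.569]
force: [0.7, 5.7, -0.4]
grip_width: 0.0214
grip_force: 50.0
```

Call:
apply_moves(
  plan=[-0.2,0,2,0,-0.2,0,2,0,-0.1,0,2,0,0,0,0,0],
)

```text
time_s: 10.95
ee_pos: [0.6259, 0.1653, 0.101]
eef_rot: [3.14, -0.002, 1.569]
force: [1.2, 7.1, -0.0]
grip_width: 0.0208
grip_force: 50.0
```

Call:
apply_moves(
  plan=[0,0,1.5,0,0,0,1.5,0,0,0,0,0],
)

```text
time_s: 11.25
ee_pos: [0.6258, 0.1652, 0.098]
eef_rot: [3.14, -0.002, 1.569]
force: [1.6, 6.3, -0.7]
grip_width: 0.0214
grip_force: 50.0
```

Moving freely. I'll press on to the collar.

Call:
apply_moves(
  plan=[0,0,1.5,0,0,0,1.5,0,0,0,1.5,0,0,0,0,0],
)

```text
time_s: 11.65
ee_pos: [0.6259, 0.1651, 0.0935]
eef_rot: [3.14, -0.002, 1.569]
force: [0.3, 6.0, 0.2]
grip_width: 0.0216
grip_force: 50.0
```

Call:
apply_moves(
  plan=[0,0,1,0,0,0,1,0,0,0,1,0,0,0,0,0],
)

```text
time_s: 12.05
ee_pos: [0.626, 0.1652, 0.0933]
eef_rot: [3.139, -0.002, 1.569]
force: [-11.7, 4.7, 24.9]
grip_width: 0.0214
grip_force: 50.0
```

The pin is seated: collar contact at 25 N, height as expected. I'll release it, back off and check.

Call:
apply_moves(
  plan=[0,0,-1.5,0,0,0,-0.5,0,0,0,0,0],
)

```text
time_s: 12.35
ee_pos: [0.626, 0.1651, 0.0935]
eef_rot: [3.139, -0.002, 1.569]
force: [-3.1, 6.1, 8.1]
grip_width: 0.0215
grip_force: 50.0
```

Call:
apply_moves(
  plan=[0,0,0,0,0,0,0,0,0,0,0,0,0,0,0,0,0,0,-15,0,0,0,-30,0,0,0,-35,0,0,0,-35,0,0,0,-35,0,-22,-14,0,0,-22,-14,0,0,-22,-14,0,0,-22,-14,0,0,-22,-14,0,0,0,0,0,0,0,0,0,0],
  hand=0.3,
)

```text
time_s: 13.95
ee_pos: [0.5554, 0.0542, 0.2431]
eef_rot: [3.14, -0.0, 1.568]
force: [-0.5, -0.7, -0.3]
grip_width: 0.0613
grip_force: 0.0
```

```bash
python3 - <<'E'
from holes import *
from station import monitor,camera
o=monitor.get_obs();print(o["ee_pos"],o["eef_rot"],o["force"])
c=camera("wrist");np.savez("w3.npz",**c);cv2.imwrite("pics/w3.png",c["image"][:,:,::-1])
th=-.0715-.09;R=np.array([[np.cos(th),-np.sin(th)],[np.sin(th),np.cos(th)]])
for s in((140,0),(0,80)): 
    p=[474.1,107.5]+R@s;print(p,px(c,(*p/1e3,.082)))
E
```

```text
[0.55543433 0.05415163 0.24314529] [ 3.14013033e+00 -1.67396595e-04  1.56804491e+00] [-0.51409509 -0.71752611 -0.25898026]
[612.27820737  84.98815851] [393.53811981 176.15200399]
[486.96390942 186.45897564] [226.84125581  36.76124421]
```

View pics/w3.png

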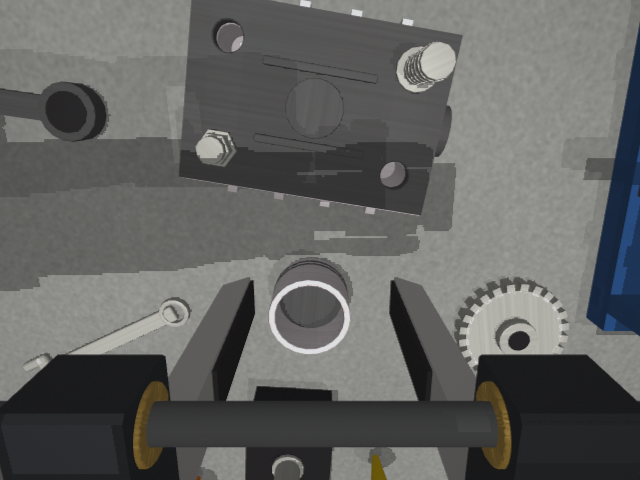

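The pin stands home in the far hole at (415,70). The plate is in line, with clear holes at long (393,174) and short (229,37). I'll measure both and then go for bolt 1.

```bash
python3 - <<'E'
from holes import *
c=load("w3");P=xyz(c);H={}
for k,(u,v) in dict(long=(393,174),short=(229,37)).items():
    ctr,D,hp,hi=mouth(c,P,u,v,22,0);H[k]=ctr;print(k,np.round(ctr*1e3,1),round(D*1e3,1),len(hp),hi)
print(np.linalg.norm(H["long"]-H["short"]))
E
```

```text
long [611.8  86.2  82. ] 21.1 37 [  0 235 131 112  46  35]
short [487.9 187.   82. ] 21.0 108 [  0 204 169 173 124  50]
0.15972695606390058
```

Call:
apply_moves(
  plan=[-30,-4,0,0,-33,-4,0,0,-33,-4,0,0,-33,-4,0,0,-33,-4,0,0,-33,-4,0,0,-33,-6,0,0,-33,-5,0,0,0,0,35,0,0,0,35,0,0,0,35,0,0,0,0,0,0,0,0,0],
)

```text
time_s: 15.3
ee_pos: [0.5205, -0.2064, 0.1379]
eef_rot: [3.142, -0.0, 1.57]
force: [1.6, 0.6, 0.6]
grip_width: 0.0611
grip_force: 0.0
```

Call:
apply_moves(
  plan=[0.2,0,30,0,0,0,29,0,0,0,0,0,0,0,0,0],
)

```text
time_s: 15.7
ee_pos: [0.5208, -0.2067, 0.0802]
eef_rot: [3.14, 0.001, 1.569]
force: [0.5, -0.1, 0.5]
grip_width: 0.0608
grip_force: 0.0
```

Call:
apply_moves(
  plan=[0,0,0,0,0,0,0,0,0,0,0,0,0,0,0,0,0,0,0,0,0,0,0,0,0,0,0,0],
  hand=-1,
  squeeze=40,
)

```text
time_s: 16.4
ee_pos: [0.5199, -0.2066, 0.0783]
eef_rot: [3.141, 0.0, 1.569]
force: [-0.7, 0.0, 3.5]
grip_width: 0.0237
grip_force: 40.0
```

Call:
apply_moves(
  plan=[0,0,-22,0,0,0,-30,0,0,0,-30,0,0,0,-30,0,36,-3,0,0,36,-3,0,0,36,-3,0,0,36,-3,0,0,36,-3,0,0,36,-3,0,0,36,-3,0,0,36,-3,0,0,36,-3,0,0,36,-3,0,0,33,-2.5,0,0,0,0,0,0,0,0,0,0,0,0,0,0],
)

```text
time_s: 18.2
ee_pos: [0.488, 0.1858, 0.1898]
eef_rot: [-3.141, 0.0, 1.568]
force: [-0.4, -0.1, -1.4]
grip_width: 0.0241
grip_force: 40.0
```

Call:
apply_moves(
  plan=[0.7,-0.4,20,0,0,0,15,0,0,0,10,0,0,0,6,0,0,0,4,0,0,0,4,0,0,0,4,0,0,0,4,0,0,0,0,0],
)

```text
time_s: 19.1
ee_pos: [0.4875, 0.1872, 0.1225]
eef_rot: [-3.141, 0.0, 1.569]
force: [0.2, 0.3, -1.4]
grip_width: 0.024
grip_force: 40.0
```

Call:
apply_moves(
  plan=[0,0,4,0,0,0,4,0,0,0,4,0,0,0,4,0,0,0,0,0],
)

```text
time_s: 19.6
ee_pos: [0.4874, 0.1872, 0.1063]
eef_rot: [-3.141, 0.0, 1.569]
force: [0.6, -0.2, -2.2]
grip_width: 0.0244
grip_force: 40.0
```

Call:
apply_moves(
  plan=[0,0,4,0,0,0,4,0,0,0,4,0,0,0,3,0,0,0,1.5,0,0,0,1.5,0,0,0,0,0],
)

```text
time_s: 20.3
ee_pos: [0.4876, 0.1873, 0.0888]
eef_rot: [-3.141, 0.0, 1.569]
force: [0.3, 0.3, -1.7]
grip_width: 0.024
grip_force: 40.0
```

Call:
apply_moves(
  plan=[0,0,1,0,0,0,1,0,0,0,0,0],
)

```text
time_s: 20.6
ee_pos: [0.4878, 0.1873, 0.0882]
eef_rot: [3.141, -0.0, 1.569]
force: [-6.0, -1.3, 12.2]
grip_width: 0.0243
grip_force: 40.0
```

Bolt 1 is seated with flange contact. I'll release it and fetch bolt 2.

Call:
apply_moves(
  plan=[0,0,-1,0,0,0,0,0,0,0,0,0,0,0,0,0,0,0,0,0,0,0,-15,0,0,0,-28,0,0,0,-30,0,0,0,-28,0],
  hand=0.3,
)

```text
time_s: 21.5
ee_pos: [0.4876, 0.1873, 0.1902]
eef_rot: [3.142, -0.0, 1.569]
force: [0.0, -0.4, -0.3]
grip_width: 0.0609
grip_force: 0.0
```

Call:
apply_moves(
  plan=[-35,1.5,0,0,-35,1.5,0,0,-35,1.5,0,0,-35,1.5,0,0,-35,1.5,0,0,-35,1.5,0,0,-35,1.5,0,0,-35,1.5,0,0,-35,1.5,0,0,-35,1.5,0,0,-35,1.5,0,0,-35,1.5,0,0,-35,1.5,0,0,-35,1.5,0,0,-42,2,0,0,0,0,25,0,0,0,25,0,0,0,0,0,0,0,0,0],
)

```text
time_s: 23.4
ee_pos: [0.5097, -0.3448, 0.1395]
eef_rot: [-3.141, -0.0, 1.569]
force: [0.6, -0.3, 0.0]
grip_width: 0.0609
grip_force: 0.0
```

Call:
apply_moves(
  plan=[-0.1,1.2,30,0,0,0,29,0,0,0,1,0,0,0,0,0],
)

```text
time_s: 23.8
ee_pos: [0.5114, -0.3451, 0.0807]
eef_rot: [3.141, 0.001, 1.569]
force: [0.4, -1.0, 1.3]
grip_width: 0.0614
grip_force: 0.0
```

Call:
apply_moves(
  plan=[0,0,0,0,0,0,0,0,0,0,0,0,0,0,0,0,0,0,0,0,0,0,0,0,0,0,0,0],
  hand=-1,
)

```text
time_s: 24.5
ee_pos: [0.5109, -0.3449, 0.0792]
eef_rot: [3.141, 0.0, 1.569]
force: [0.4, 0.2, 3.8]
grip_width: 0.024
grip_force: 40.0
```

Call:
apply_moves(
  plan=[0,0,-22,0,0,0,-30,0,0,0,-30,0,0,0,-30,0,36,8,0,0,36,8,0,0,36,8,0,0,36,8,0,0,36,8,0,0,36,8,0,0,36,8,0,0,36,8,0,0,36,9,0,0,36,9,0,0,36,10,0,0,34.5,11,0,0,0,0,0,0,0,0,0,0,0,0,0,0],
)

```text
time_s: 26.4
ee_pos: [0.6144, 0.0845, 0.1907]
eef_rot: [-3.141, 0.0, 1.568]
force: [-0.1, 0.3, -1.5]
grip_width: 0.0244
grip_force: 40.0
```

Call:
apply_moves(
  plan=[0.8,-2,20,0,0,0,15,0,0,0,10,0,0,0,6,0,0,0,4,0,0,0,4,0,0,0,4,0,0,0,4,0,0,0,0,0],
)

```text
time_s: 27.3
ee_pos: [0.6124, 0.0862, 0.1234]
eef_rot: [-3.141, 0.0, 1.569]
force: [0.3, 0.1, -0.1]
grip_width: 0.0243
grip_force: 40.0
```

Call:
apply_moves(
  plan=[-0.2,-0.2,4,0,0,0,4,0,0,0,4,0,0,0,4,0,0,0,0,0],
)

```text
time_s: 27.8
ee_pos: [0.6122, 0.086, 0.1072]
eef_rot: [-3.141, 0.0, 1.569]
force: [0.7, 0.2, -1.9]
grip_width: 0.0244
grip_force: 40.0
```

Call:
apply_moves(
  plan=[0,0,4,0,0,0,4,0,0,0,4,0,0,0,3,0,0,0,1.5,0,0,0,1,0,0,0,1,0,0,0,0,0],
)

```text
time_s: 28.6
ee_pos: [0.6124, 0.086, 0.0894]
eef_rot: [-3.142, -0.0, 1.569]
force: [0.2, -0.4, -0.9]
grip_width: 0.0241
grip_force: 40.0
```

Call:
apply_moves(
  plan=[0,0,1,0,0,0,1,0,0,0,0,0],
)

```text
time_s: 28.9
ee_pos: [0.6126, 0.0861, 0.0892]
eef_rot: [3.141, -0.0, 1.569]
force: [-7.2, -0.8, 13.5]
grip_width: 0.0243
grip_force: 40.0
```

Bolt 2 is seated. I'll release it, retreat and check.

Call:
apply_moves(
  plan=[0,0,-1,0,0,0,0,0,0,0,0,0,0,0,0,0,0,0,0,0,0,0,-15,0,0,0,-28,0,0,0,-35,0,0,0,-35,0,0,0,-35,0,-20,-20,0,0,-20,-20,0,0,-10,-15,0,0,0,0,0,0,0,0,0,0],
  hand=0.3,
)

```text
time_s: 30.4
ee_pos: [0.5577, 0.0363, 0.2375]
eef_rot: [3.14, -0.0, 1.569]
force: [-0.1, 0.6, -0.3]
grip_width: 0.0608
grip_force: 0.0
```

```bash
python3 - <<'E'
from holes import *
from station import camera
c=camera("wrist");P=xyz(c);cv2.imwrite("pics/w4.png",c["image"][:,:,::-1])
for n,x,y,z in(("pin",.6254,.1645,.144),("short",.4877,.187,.118),("long",.6124,.086,.118)):
    u,v=px(c,(x,y,z)).astype(int);print(n,(u,v),"top z",np.round(np.percentile(P[max(0,v-4):v+5,u-4:u+5,2],[10,50,90]),4),"exp",z)
E
```

```text
pin (np.int64(438), np.int64(24)) top z [0.1428 0.1437 0.1447] exp 0.144
short (np.int64(208), np.int64(-6)) top z [-0.0007  0.0822  0.32  ] exp 0.118
long (np.int64(401), np.int64(157)) top z [0.1175 0.1184 0.1192] exp 0.118
```

View pics/w4.png

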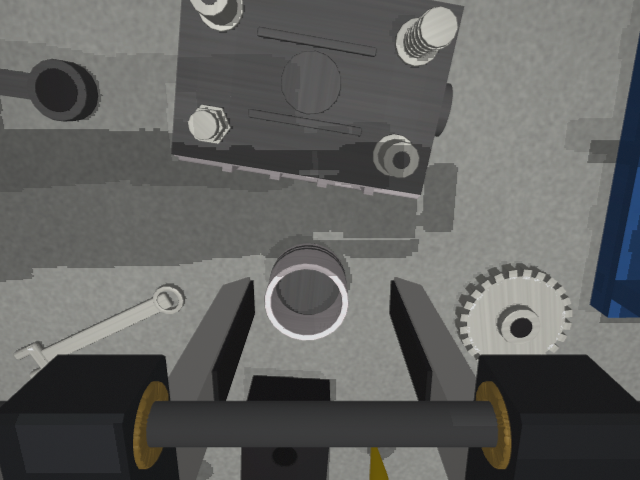

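The pin (425,35), the long-side bolt (397,157) and the short-side bolt (215,10) all stand flush on the plate. The piston is upright at (307,300). Pin and long-bolt tops read 143.7 and 118.4 mm, against 144 and 118 expected. The short bolt's top was out of frame, but its flange contact height matched. Handing in.

```bash
python3 -c "
from station import ctrl
print(ctrl.hand_in())"
```

```text
the job is handed in; nothing more can be done
None
```

The drift pin is fully home in the far hole and the plate is back in line; both bolts were then seated in the other two holes, the piston is still standing, and the job was handed in at about 30 s.

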